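# Lock a tin in the sprung tin holder

### The job

Stand the smallest paint tin upright in the nest of the tin holder, between its four pegs. Then push the holder's sprung plunger fully in by its T-handle, turn it clockwise until you feel that it is at its holding notch, and let it rise into the notch so that it stays in over the tin when you let go. Leave the two larger tins where they are.

Things in the scene. Friction and masses are not known exactly. Their poses are not given: they have to be found in the camera images.
- small_tin_centre (a point): centre (29 mm above its underside) of the smallest paint tin: an upright cylinder 58 mm in diameter and 58 mm high, the smallest of the three loose tins, 0.1 to 0.25 kg; z axis up through the lid
- middle_tin: bystander: paint tin 70 mm in diameter, 76 mm high; origin at the centre of its underside
- tall_tin: bystander: paint tin 70 mm in diameter, 98 mm high; origin at the centre of its underside
- nest (a point): centre of the nest's floor, 8 mm above the table, on the fixed tin holder; z up, x away from the plunger. Four pegs 8 mm thick, 14 mm high at x, y = +-26 mm leave the tin about 4 mm of play. Base plate 92 mm wide (y), from x = +48 to -236 mm; behind the nest a grey plate slopes and carries the plunger
- plunger_nose (a point): centre of the round 12 mm thick end of the plunger's rod, on the plunger's axis, which lies in the nest's xz plane. When out it stands at x = -50, z = 98 mm from the nest, clear of a tin lowered straight down, and the rod rises from it toward -x at 45 degrees. In the notch it stands over the tin's rim
- handle_bar (a point): middle of the plunger's T-handle, a black bar 64 mm long (point's x), 16 mm thick (y), 26 mm deep (z). z points out along the plunger's axis, up and away from the nest at 45 degrees; push along -z. A flange 52 mm in diameter lies 13 mm below (-z): fingertips beside the bar can press on it. When out: x = -170, z = 218 mm from the nest
- plunger_push (a joint): how far the plunger is pushed in, m: 0 = out, 0.044 = end of travel. A spring pushes back with 5.5 N at the start, 12.5 N at the end. It can be turned only when pushed in beyond 0.040; once turned, a cam stops it from rising beyond 0.040, except at the holding notch, where it rises to 0.034 and stays
- plunger_turn (a joint): handle's turn, rad, 0 = as found, growing clockwise looking along -z of the bar. A light spring turns it back. The notch's middle lies between 0.80 and 1.30, not measured: feel for it. Elsewhere the handle cannot be drawn out past 0.040. The notch catches within 0.06 of its middle. Let go before it, the plunger springs out; past it, it jams on a tooth at 0.040 or springs out

How it is judged (in metres and radians):
On the way, in this order (a step that is already met when the one before it is completed fails the run):
1. the smallest tin stands upright in the nest, released, with the plunger not yet latched (horizontal distance between small_tin_centre and nest below 0.008 m and z of small_tin_centre in the frame of nest between 0.025 and 0.033 m and angle between small_tin_centre's own z axis and vertical below 0.08 rad and contact force between the fingers and small_tin below 0.1 N and value of joint plunger_push below 0.02 m), for 0.2 s.
2. the plunger rests in its holding notch (value of joint plunger_push between 0.03 and 0.0375 m and value of joint plunger_turn above 0.5 rad), for 0.3 s.
At the end, for the whole second after the job is handed in: The smallest tin stands upright in the nest (centre within 8 mm of the nest's centre, tilt under 0.08 rad, bottom within 4 mm of the nest's floor) at rest, and the plunger stays by itself in its holding notch (pushed in between 0.030 and 0.0375 m, turned more than 0.5 rad) (all of step 2 and horizontal distance between small_tin_centre and nest below 0.008 m and z of small_tin_centre in the frame of nest between 0.025 and 0.033 m and angle between small_tin_centre's own z axis and vertical below 0.08 rad and linear speed of small_tin below 0.02 m/s and velocity of joint plunger_push below 0.01 m/s); the robot touches nothing.
It fails at once if a larger tin is shifted more than 40 mm or tipped (distance of any of middle_tin, tall_tin from where it was at the start of the episode above 0.04 m or angle between any of middle_tin, tall_tin's own z axis and vertical above 0.5 rad).
It also fails if it takes over 67 s, if anything falls off the work surface, if the arm or the gripper's body presses on something with over 40 N, if the wrist force passes 120 N, or if a joint passes its speed limit or range.

### The arm

A 6-joint arm with a two-finger parallel gripper is mounted at the origin on a cart in front of the work surface, level with it; the furniture and walls round the work are solid. World frame = base frame: x ahead of the robot, y to its left, z up, the work surface at z = 0. Lengths are in mm, angles in rad, forces in N, time in s.
With the tool pointing down it reaches from about 275 to 1000 mm from the base axis. Payload 8.4 kg.
Tool frame: the origin (TCP) lies midway between the tips of the shut fingers; the grasp point (between the pads) lies pinch_z behind it (pinch_z is the distance from the TCP to the grasp point, in mm); z points along the fingers, y is the line along which they close (so a half turn about z gives the same grasp; the last joint's range is limited). The gripper opens to 85 mm and grips with 20 to 120 N. Pads are 22 mm wide; open, the fingers measure 114 mm over their backs; the gripper's body (76 mm by 85 mm) begins 54 mm behind the grasp point. The pads swing forward as they close: fully open they stand 13 mm farther back than shut.
Start: joints at [-1.222, 0.353, 1.633, -0, 1.155, -0.002], TCP at [214.779, -586.939, 231.281] pointing down, gripper open.
Joint ranges: [-2.63, 2.63], [-0.92, 2.1], [0.06, 2.66], [-1.3, 4.44], [0, 2.69], [-3.02, 3.02]. Speed limits (rad/s): [2.22, 2.22, 2.79, 3.14, 3.14, 3.14].

### API

Orientations are given as a unit quaternion [w, x, y, z].
In Python, from workcell import get_obs, get_image, camera_model, job_done, pinch_z gives the robot as it stands.
- The arm moves only by the tool servo_tool, never from a script. Its argument "motion" is a list of rows, each a list of 7 numbers: the shift along the world's x, y, z in cm, then the turn, a rotation vector about the world's x, y, z in degrees, then the opening, from 0 (shut) to 1 (fully open). In form: [[x, y, z, wx, wy, wz, gripper], ...]. A call has exactly 5 rows; each row shifts and turns the commanded pose from where the row before left it; what a row does not reach is not made up. A row lasts 1/12 s, in which the tool goes at most 41.7 mm and 7.16 degrees, less where a joint would pass 70% of its speed; a pose out of reach is approached as far as the arm can. A call is refused whole if a number of a shift passes 4.17 or a number of a turn 7.16, either way. A call with a gripper value outside its range is refused whole. The fingers move at their own pace and stop on an object; the grip force is fixed at half the most. Time passes only in rows, so rows that do not move let the fingers close, or fill a call up. It gives the time, the measured TCP pose, the force, the opening and the grip force at its end, in the units of the state.
- get_obs(): the state, without advancing time (a new reading comes with each control period).
- get_image(name): name is "scene" or "side" or "wrist"; returns (picture, depth): 400x640x3 uint8, red, green, blue; 400x640 float32, mm along the optical axis (not along the pixel's ray), 0 where there is no reading.
- camera_model(name): a dict with "K" (3x3 intrinsics, pixels), "rvec" (rotation vector, rad) and "tvec" (3), from world to camera coordinates, as OpenCV has them. Camera axes: x right, y down, z forward; pixel columns grow to the right and rows downward; lengths in mm; the calibration is good to about 2 mm. A picture is of the moment at which its call begins: read the wrist's pose just before it. camera_model takes no time and is no camera call; for the wrist camera it gives the pose at the moment of the call.
- job_done(): hands the job in; it is judged then, once.
The state is a dict: "time": time; "qpos": joint angles; "joint_vel": joint speeds; "effort": joint torques, N m; "tool_pos": TCP position; "ee_rot": TCP orientation; "wrist_force": force on the tool from outside, world axes, zero at the start; "ft_torque": the same for the moment, N m; "width": finger opening in mm; "grip_force": force on a finger pad.
Only numpy, scipy, OpenCV 4.12 (cv2) and the standard library are available. Lean on these libraries where they do the work, as an engineer would, in place of code of your own. Each camera call takes 0.05 s, during which the arm holds its last target. There are 200 camera calls.

## Working session

There is one attempt and no reset: what is moved stays moved. The work goes in short steps, Python scripts to look and compute and a tool call to move; the robot and the scene stay as the last step left them, time stands still between calls to the robot, and variables do not carry over. Pictures are saved under pics/ and viewed, at most 10 in all, crops included, and the job is handed in when it is done.

Besides the shell and the picture viewer there is one more tool, called after "Emit:" by a JSON object that holds its "fn" and its "kwargs", one argument or row to a line. servo_tool: Moves the arm, as the interface text tells. Its arguments: {"type":"object","properties":{"motion":{"type":"array"}},"required":["motion"]}

```bash
mkdir -p pics; ls
cat > h.py <<'E'
import numpy as np, cv2
from workcell import *
def cam(n):
    m=camera_model(n);R=cv2.Rodrigues(np.array(m['rvec'],float))[0];return np.array(m['K'],float),R,np.array(m['tvec'],float).ravel()
def cloud(d,m):
    K,R,t=m;v,u=np.mgrid[:d.shape[0],:d.shape[1]]
    p=np.stack([(u-K[0,2])/K[0,0]*d,(v-K[1,2])/K[1,1]*d,d],-1)
    return (p-t)@R
E
python3 - <<'E'
from h import *
print(pinch_z, get_obs())
out=[]
for n in ['scene','side']:
    m=cam(n);p,d=get_image(n);np.savez(f'{n}.npz',p=p,d=d,K=m[0],R=m[1],t=m[2]);cv2.imwrite(f'pics/{n}.png',p[:,:,::-1])
    print(n,-m[1].T@m[2],(d>0).mean())
E
```

```text
pics
18.700000000000003 {'time': 0.0, 'qpos': array([-1.22240716e+00,  3.53636662e-01,  1.63410866e+00, -3.51133646e-05,
        1.15520972e+00, -2.43930483e-03]), 'joint_vel': array([ 0.00116128,  0.00028412,  0.00032817, -0.00021113, -0.00066612,
       -0.00091327]), 'effort': array([-9.80195800e-04, -6.05234385e+01, -3.42068446e+01, -5.91985759e-05,
        9.01080522e-03, -4.90585739e-05]), 'tool_pos': array([ 214.60577534, -586.50664482,  230.57975791]), 'ee_rot': array([-6.68265744e-04,  9.84652865e-01,  1.74522980e-01, -1.33060722e-04]), 'wrist_force': array([-0.19025021,  0.75062912, -0.67548427]), 'ft_torque': array([ 0.05023354, -0.02567673, -0.03198629]), 'grip_force': 0.0, 'width': 85.27769260755346}
scene [-381.70694359  529.26219653  983.11450892] 0.91815625
side [446.04745815 680.63290664 723.11979132] 0.9490703125
```

View pics/scene.png

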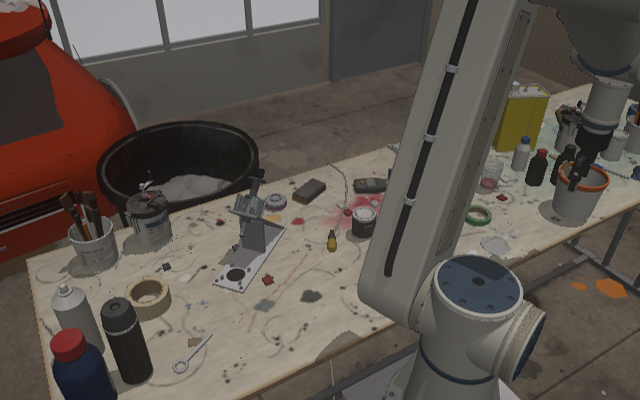

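View pics/side.png

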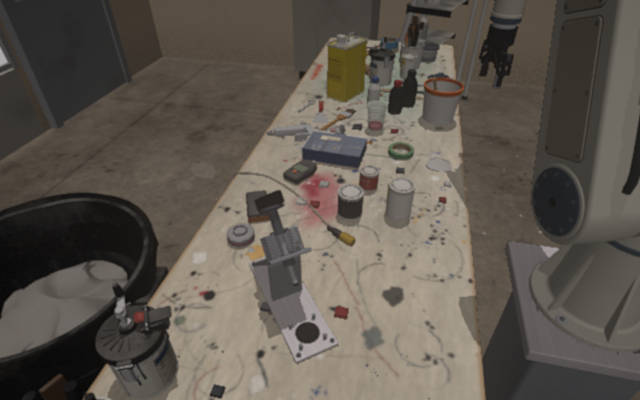

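The side view shows the holder, with the nest disc near (306,333) and the handle near (268,200). The tins are dark at (350,200), small red at (369,178) and tall grey at (400,200). I'll measure these from depth.

Run:
```python
from h import *
z=np.load('side.npz');P=cloud(z['d'],(z['K'],z['R'],z['t']));img=z['p']
def box(u0,u1,v0,v1):
    return P[v0:v1,u0:u1].reshape(-1,3),img[v0:v1,u0:u1].reshape(-1,3)
for n,b in dict(black=(335,367,180,222),red=(358,382,163,192),grey=(383,418,175,228)).items():
    p,c=box(*b);p=p[(p[:,2]>15)&(p[:,2]<130)]
    zt=np.percentile(p[:,2],97);t=p[p[:,2]>zt-5]
    print(n,'ztop',zt,'top bbox ctr',(t[:,:2].min(0)+t[:,:2].max(0))/2,np.ptp(t[:,:2],axis=0),len(t))
    (cx,cy),r=cv2.minEnclosingCircle(t[:,:2].astype(np.float32));print(cx,cy,r)
# nest disc
g=img.sum(2);m=np.zeros(g.shape,np.uint8);m[315:350,285:330]=(g[315:350,285:330]<150)
cs,_=cv2.findContours(m,0,1)
c=max(cs,key=cv2.contourArea);(u,v),ax,a=cv2.fitEllipse(c);print('nest px',u,v,ax,P[int(v),int(u)])
K,R,t=z['K'],z['R'],z['t']
def ray(u,v,h):
    d=R.T@np.linalg.inv(K)@[u,v,1];o=-R.T@t;return o+d*(h-o[2])/d[2]
print('nest z8',ray(u,v,8))
# handle etc : high points
p,c=box(240,320,180,300);pp=p[p[:,2]>100];print(len(pp))
for h in range(100,300,10):
    s=pp[(pp[:,2]>=h)&(pp[:,2]<h+10)]
    if len(s):print(h,len(s),s.mean(0).round(),s.min(0).round(),s.max(0).round())
o=[cv2.resize(img[y:y+130,x:x+160],(800,650))[:600] for x,y in[(235,180)]][0]
cv2.imwrite('pics/h1.png',cv2.resize(img[180:365,230:390],None,fx=3.2,fy=3.2,interpolation=2)[:,:,::-1])
```

```text
black ztop 75.37834027222546 top bbox ctr [ 558.6162854  -174.27065114] [67.46913004 74.01424909] 338
556.20703125 -174.68418884277344 37.73176574707031
red ztop 73.90484173864601 top bbox ctr [ 535.06793822 -192.338189  ] [16.2836404  23.14078101] 27
535.88232421875 -192.79139709472656 12.660372734069824
grey ztop 98.23692947364424 top bbox ctr [ 429.71132599 -203.41684442] [69.78719035 74.2153765 ] 341
428.30072021484375 -203.41683959960938 38.00102996826172
nest px 306.98175048828125 332.3331298828125 (17.937026977539062, 20.894887924194336) [581.02328979 221.95009758   8.07757463]
nest z8 [578.92063815 222.20416474   8.        ]
2307
100 95 [644. 154. 106.] [604. 121. 100.] [696. 190. 110.]
110 127 [638. 159. 115.] [606. 120. 110.] [690. 190. 120.]
120 83 [632. 157. 126.] [611. 119. 120.] [680. 182. 130.]
130 110 [636. 139. 135.] [615. 110. 130.] [675. 177. 140.]
140 126 [638. 144. 144.] [604. 105. 140.] [676. 186. 150.]
150 97 [646. 145. 155.] [599. 101. 150.] [676. 191. 160.]
160 285 [631. 165. 167.] [586. 116. 160.] [684. 199. 170.]
170 261 [641. 161. 174.] [590. 114. 170.] [689. 196. 180.]
180 226 [644. 148. 185.] [613. 104. 180.] [684. 177. 190.]
190 252 [650. 138. 194.] [620.  95. 190.] [695. 170. 200.]
200 97 [669. 115. 205.] [628.  82. 200.] [713. 160. 210.]
210 120 [687. 104. 215.] [661.  90. 210.] [715. 119. 220.]
220 133 [686. 102. 225.] [654.  85. 220.] [716. 122. 230.]
230 139 [673. 101. 234.] [653.  87. 230.] [701. 119. 240.]
240 94 [667.  94. 244.] [656.  82. 240.] [687. 103. 250.]
250 16 [667.  92. 252.] [663.  84. 250.] [672.  97. 254.]
```

View pics/h1.png

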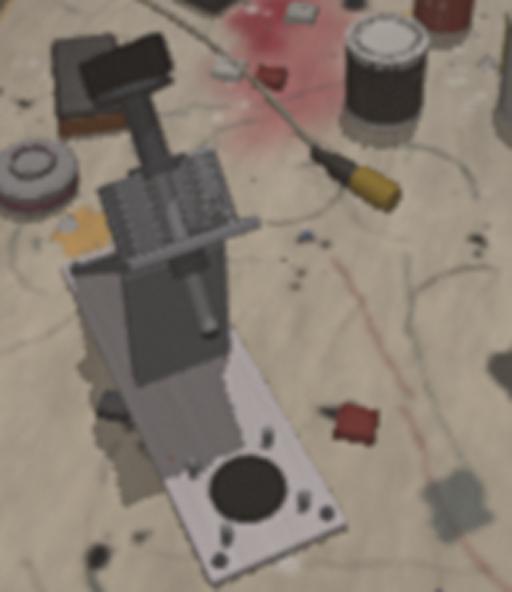

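The crop shows the base plate with its front corners at about (215,582) and (345,525), four pegs around the disc, the rod nose at (208,325) and the bar between (85,75) and (170,50). Next I'll get the holder yaw, the bar direction and the red tin centre.

Run:
```python
from h import *
z=np.load('side.npz');K,R,t=z['K'],z['R'],z['t'];P=cloud(z['d'],(K,R,t));img=z['p'].astype(int)
def ray(u,v,h):
    d=R.T@np.linalg.inv(K)@[u,v,1];o=-R.T@t;return o+d*(h-o[2])/d[2]
C=lambda u,v:ray(u/3.2+230,v/3.2+180,8)
a,b,c=C(215,582),C(345,525),C(70,270)
print('front corners',a,b,'w',np.linalg.norm(a-b),'mid',(a+b)/2,'rear left',c,np.linalg.norm(c-a))
e=b-a;print('yaw of x from front edge',np.degrees(np.arctan2(-e[0],e[1])), 'from side',np.degrees(np.arctan2(*(a-c)[[1,0]])))
# red tin
r=P[160:195,355:385].reshape(-1,3);q=img[160:195,355:385].reshape(-1,3)
s=(r[:,2]>52)&(r[:,2]<64);t2=r[s];print('z',np.percentile(t2[:,2],[5,50,95]))
s=(abs(r[:,2]-58)<4);t2=r[s];print(len(t2),(t2.min(0)+t2.max(0))/2,np.ptp(t2,axis=0),cv2.minEnclosingCircle(t2[:,:2].astype(np.float32)))
redm=(q[:,0]>1.5*q[:,1])&(r[:,2]>8)&(r[:,2]<54);s=r[redm];
A=np.c_[2*s[:,:2],np.ones(len(s))];x=np.linalg.lstsq(A,(s[:,:2]**2).sum(1),rcond=None)[0];print('red fit',x[:2],np.sqrt(x[2]+x[0]**2+x[1]**2),len(s))
# bar: 
h=P[180:225,245:295].reshape(-1,3);g=img[180:225,245:295].reshape(-1,3);
s=h[(h[:,2]>205)];m=s.mean(0);U,S,V=np.linalg.svd(s-m);print('bar',m,V[0],[np.ptp((s-m)@v) for v in V],len(s))
```

```text
front corners [581.30239293 288.1216914    8.        ] [513.50169596 234.24388379   8.        ] w 86.60111236083952 mid [547.40204445 261.18278759   8.        ] rear left [751.68484981  72.7381765    8.        ] 274.6274569340589
yaw of x from front edge 128.47240143498763 from side 128.34630350767574
z [53.28398979 55.93814739 59.10203656]
171 [ 524.64748304 -309.5937403    57.06423954] [56.28165757 59.70325517  6.08156388] ((525.9137573242188, -309.4405212402344), 30.76633644104004)
red fit [ 524.88402916 -303.89744108] 22.88623879721352 160
bar [674.5932524  110.47443316 235.85529208] [ 0.30220515 -0.72226088 -0.6221023 ] [np.float64(825.5705888198681), np.float64(58.11774811539695), np.float64(52.33552140500119)] 558
```

```bash
cat >> h.py <<'E'
from scipy.spatial.transform import Rotation as Ro
def tgt(pos,zax,yax):
    """shift cm and world rotvec deg from present tool pose to pos, axes"""
    o=get_obs();w,x,y,z=o['ee_rot'];R0=Ro.from_quat([x,y,z,w])
    zax=np.array(zax,float);zax/=np.linalg.norm(zax);yax=np.array(yax,float);yax-=zax*(yax@zax);yax/=np.linalg.norm(yax)
    best=min((Ro.from_matrix(np.c_[np.cross(s*yax,zax),s*yax,zax])*R0.inv() for s in(1,-1)),key=lambda r:r.magnitude())
    print('t',round(o['time'],2),'shift cm',((np.array(pos)-o['tool_pos'])/10).round(2),'rot deg',best.as_rotvec(degrees=True).round(1),'q',o['qpos'].round(2),'F',o['wrist_force'].round(1),'w',round(o['width'],1),'g',round(o['grip_force'],1))
E
python3 - <<'E'
from h import *
z=np.load('side.npz');P=cloud(z['d'],(z['K'],z['R'],z['t'])).reshape(-1,3)
for x in range(420,680,20):
    row=[]
    for y in range(-440,-140,20):
        s=P[(abs(P[:,0]-x)<10)&(abs(P[:,1]-y)<10),2]
        row.append(f'{s.max():4.0f}' if len(s) else '  --')
    print(x,' '.join(row))
xn=np.array([-.621,.784,0]);yn=np.array([-.784,-.621,0])
c,s=np.cos(.25),np.sin(.25)
# pick with closing yaw -10..: 
for yaw in (-70,-30,0):
    y=np.array([np.cos(np.radians(yaw)),np.sin(np.radians(yaw)),0]);tgt([526,-309,130],[0,0,-1],y)
E
```

```text
420    1    8    9    0   --   --   --   --   --   --  100  100   97  100   97
440    0    7    9    1   --   --   --   --   --   --   98   99   97   99   99
460    2    2    1    1    1   -2   -0   -0    3    6    9   99  100   99    2
480    1    1    0    1    1    4    1    1    2    8   12    1    1    1    3
500    1    1    1    2   -0   -0   60   59   57    2    2    2    1    1    2
520    2    1   --   --   --   59   59   58   59    2    1    2   74   77   75
540    3   -1   --   --   --   57   60   59   59    1   --   71   77   76   76
560   46   46   45    1    1    3   58   59   --   --   --   73   76   75   75
580   47   47   46    2    1    3    3   --   --   --   --   --   76   75   76
600   48   47   48    3    3    1    3    2   -2   -0    0    1    1   75   74
620   46   47   45    2    0    2    1    2    2    1    1    1    1    2    2
640   47   47   46    3    2    1    1    8    8    2    2    1    5    7    7
660   48   47   46    3    2    3    3    9    8    1    2    3    8    9    9
t 0.1 shift cm [ 31.14  27.75 -10.06] rot deg [-0.1 -0.  -0.1] q [-1.22  0.35  1.63 -0.    1.16 -0.  ] F [ 0.5  0.1 -0.3] w 85.5 g 0.0
t 0.1 shift cm [ 31.14  27.75 -10.06] rot deg [-0.1 -0.  39.9] q [-1.22  0.35  1.63 -0.    1.16 -0.  ] F [ 0.5  0.1 -0.3] w 85.5 g 0.0
t 0.1 shift cm [ 31.14  27.75 -10.06] rot deg [-0.  -0.1 69.9] q [-1.22  0.35  1.63 -0.    1.16 -0.  ] F [ 0.5  0.1 -0.3] w 85.5 g 0.0
```

Emit:
{"fn": "servo_tool", "kwargs": {
  "motion": [
    [2.08, 1.85, 0, 0, 0, 4.67, 1],
    [2.08, 1.85, 0, 0, 0, 4.67, 1],
    [2.08, 1.85, 0, 0, 0, 4.67, 1],
    [2.08, 1.85, 0, 0, 0, 4.67, 1],
    [2.08, 1.85, 0, 0, 0, 4.67, 1]
  ]
}}

```text
time: 0.52
tool_pos: [319.4, -493.3, 230.9]
ee_rot: [-0.0, 0.928, 0.372, -0.0]
wrist_force: [-0.1, 0.1, -1.1]
width: 85.4
grip_force: 0.0
```

Emit:
{"fn": "servo_tool", "kwargs": {
  "motion": [
    [2.08, 1.85, 0, 0, 0, 4.67, 1],
    [2.08, 1.85, 0, 0, 0, 4.67, 1],
    [2.08, 1.85, 0, 0, 0, 4.67, 1],
    [2.08, 1.85, 0, 0, 0, 4.67, 1],
    [2.08, 1.85, 0, 0, 0, 4.67, 1]
  ]
}}

```text
time: 0.93
tool_pos: [423.5, -400.7, 231.0]
ee_rot: [-0.0, 0.834, 0.552, -0.0]
wrist_force: [0.6, -1.0, -0.6]
width: 85.4
grip_force: 0.0
```

Emit:
{"fn": "servo_tool", "kwargs": {
  "motion": [
    [2.08, 1.85, 0, 0, 0, 4.67, 1],
    [2.08, 1.85, 0, 0, 0, 4.67, 1],
    [2.08, 1.85, 0, 0, 0, 4.67, 1],
    [2.08, 1.85, 0, 0, 0, 4.67, 1],
    [2.08, 1.85, 0, 0, 0, 4.67, 1]
  ]
}}

```text
time: 1.35
tool_pos: [527.5, -308.2, 230.9]
ee_rot: [-0.0, 0.705, 0.709, -0.0]
wrist_force: [0.8, -0.7, 0.4]
width: 85.0
grip_force: 0.0
```

Run:
```python
from h import *
c,s=np.cos(.21),np.sin(.21)
m=cam('wrist');p,d=get_image('wrist');P=cloud(d,m)
cv2.imwrite('pics/w1.png',p[:,:,::-1])
q=P.reshape(-1,3);print((d>0).mean())
t=q[(abs(q[:,2]-58)<6)&(np.hypot(q[:,0]-526,q[:,1]+309)<45)]
print(len(t),t.min(0),t.max(0),cv2.minEnclosingCircle(t[:,:2].astype(np.float32)))
tgt([526,-309,130],[0,-s,-c],[1,0,0]);tgt([526,-309,23],[0,0,-1],[1,0,0]);print(get_obs()['tool_pos'])
```

```text
0.995953125
2596 [ 498.86468296 -340.78010544   52.00149393] [ 554.60454553 -283.14764097   60.40892271] ((527.9921264648438, -312.04156494140625), 29.453264236450195)
t 1.4 shift cm [ -0.48  -0.36 -10.1 ] rot deg [-12.1   0.   -0.8] q [-0.53  0.33  1.66  0.    1.15 -0.54] F [2.1 2.9 0.1] w 85.5 g 0.0
t 1.4 shift cm [ -0.48  -0.36 -20.8 ] rot deg [-0.1  0.1 -0.8] q [-0.53  0.33  1.66  0.    1.15 -0.54] F [2.1 2.9 0.1] w 85.5 g 0.0
[ 530.84999134 -305.35933554  230.99279216]
```

View pics/w1.png

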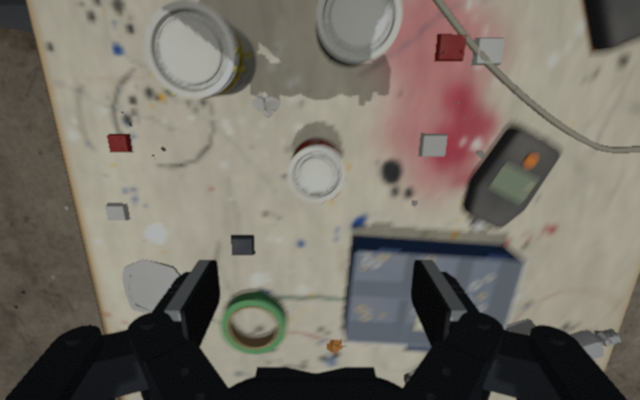

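The tin lid is at (317,172) and matches the estimate: (527,-311), with free room around it. I'll tilt about 12°, descend and grip.

Emit:
{"fn": "servo_tool", "kwargs": {
  "motion": [
    [0, -0.11, -2.5, -2.4, 0, 0, 1],
    [0, -0.11, -2.5, -2.4, 0, 0, 1],
    [0, -0.11, -2.5, -2.4, 0, 0, 1],
    [0, -0.11, -2.5, -2.4, 0, 0, 1],
    [0, -0.11, -2.5, -2.4, 0, 0, 1]
  ]
}}

```text
time: 1.82
tool_pos: [526.6, -314.8, 105.2]
ee_rot: [0.075, 0.702, 0.704, -0.074]
wrist_force: [0.2, 0.1, -0.6]
width: 85.2
grip_force: 0.0
```

Emit:
{"fn": "servo_tool", "kwargs": {
  "motion": [
    [0, 0, -2.2, 0, 0, 0, 1],
    [0, 0, -2.2, 0, 0, 0, 1],
    [0, 0, -2, 0, 0, 0, 1],
    [0, 0, -1.4, 0, 0, 0, 1],
    [0, 0, -0.8, 0, 0, 0, 1]
  ]
}}

```text
time: 2.23
tool_pos: [525.6, -314.5, 18.3]
ee_rot: [0.073, 0.702, 0.704, -0.074]
wrist_force: [-0.7, 0.6, 0.0]
width: 85.2
grip_force: 0.0
```

Emit:
{"fn": "servo_tool", "kwargs": {
  "motion": [
    [0, 0, 0, 0, 0, 0, 1],
    [0, 0, 0, 0, 0, 0, 0.4],
    [0, 0, 0, 0, 0, 0, 0.4],
    [0, 0, 0, 0, 0, 0, 0.4],
    [0, 0, 0, 0, 0, 0, 0.4]
  ]
}}

```text
time: 2.65
tool_pos: [527.6, -315.4, 21.9]
ee_rot: [0.075, 0.702, 0.704, -0.074]
wrist_force: [-0.5, 1.2, 5.1]
width: 53.0
grip_force: 62.2
```

Emit:
{"fn": "servo_tool", "kwargs": {
  "motion": [
    [0, 0, 0, 0, 0, 0, 0.4],
    [0, 0, 0, 0, 0, 0, 0.4],
    [0, 0, 0, 0, 0, 0, 0.4],
    [0, 0, 0, 0, 0, 0, 0.4],
    [0, 0, 0, 0, 0, 0, 0.4]
  ]
}}

```text
time: 3.07
tool_pos: [527.6, -315.4, 21.9]
ee_rot: [0.075, 0.702, 0.704, -0.074]
wrist_force: [-1.7, 0.9, 6.3]
width: 53.5
grip_force: 62.3
```

Emit:
{"fn": "servo_tool", "kwargs": {
  "motion": [
    [0, 0, 2, 0, 0, 0, 0.4],
    [0, 0, 4, 0, 0, 0, 0.4],
    [0, 0, 4, 0, 0, 0, 0.4],
    [0, 0, 4, 0, 0, 0, 0.4],
    [0, 0, 4, 0, 0, 0, 0.4]
  ]
}}

```text
time: 3.48
tool_pos: [526.4, -314.6, 202.8]
ee_rot: [0.074, 0.702, 0.704, -0.074]
wrist_force: [0.9, -1.5, -2.2]
width: 53.2
grip_force: 63.9
```

Emit:
{"fn": "servo_tool", "kwargs": {
  "motion": [
    [-0.2, 2.77, 0, 0, 0, 2.56, 0.4],
    [-0.2, 2.77, 0, 0, 0, 2.56, 0.4],
    [-0.2, 2.77, 0, 0, 0, 2.56, 0.4],
    [-0.2, 2.77, 0, 0, 0, 2.56, 0.4],
    [-0.2, 2.77, 0, 0, 0, 2.56, 0.4]
  ]
}}

```text
time: 3.9
tool_pos: [516.4, -175.2, 201.1]
ee_rot: [0.082, 0.619, 0.779, -0.065]
wrist_force: [0.3, 0.0, -1.7]
width: 53.5
grip_force: 63.9
```

Emit:
{"fn": "servo_tool", "kwargs": {
  "motion": [
    [-0.2, 2.77, 0, 0, 0, 2.56, 0.4],
    [-0.2, 2.77, 0, 0, 0, 2.56, 0.4],
    [-0.2, 2.77, 0, 0, 0, 2.56, 0.4],
    [-0.2, 2.77, 0, 0, 0, 2.56, 0.4],
    [-0.2, 2.77, 0, 0, 0, 2.56, 0.4]
  ]
}}

```text
time: 4.32
tool_pos: [506.4, -36.6, 201.0]
ee_rot: [0.089, 0.528, 0.843, -0.055]
wrist_force: [0.8, 0.2, -2.8]
width: 53.2
grip_force: 63.9
```

Emit:
{"fn": "servo_tool", "kwargs": {
  "motion": [
    [-0.2, 2.77, 0, 0, 0, 2.56, 0.4],
    [-0.2, 2.77, 0, 0, 0, 2.56, 0.4],
    [-0.2, 2.77, 0, 0, 0, 2.56, 0.4],
    [-0.2, 2.77, 0, 0, 0, 2.56, 0.4],
    [-0.2, 2.77, 0, 0, 0, 2.56, 0.4]
  ]
}}

```text
time: 4.73
tool_pos: [496.4, 101.9, 201.0]
ee_rot: [0.094, 0.431, 0.896, -0.045]
wrist_force: [1.8, 0.0, -2.2]
width: 53.3
grip_force: 63.9
```

Emit:
{"fn": "servo_tool", "kwargs": {
  "motion": [
    [0, 0, 0, 0, 0, 0, 0.4],
    [0, 0, 0, 0, 0, 0, 0.4],
    [0, 0, 0, 0, 0, 0, 0.4],
    [0, 0, 0, 0, 0, 0, 0.4],
    [0, 0, 0, 0, 0, 0, 0.4]
  ]
}}

```text
time: 5.15
tool_pos: [496.8, 99.7, 200.4]
ee_rot: [0.094, 0.432, 0.896, -0.046]
wrist_force: [0.1, -0.7, -2.6]
width: 53.1
grip_force: 63.9
```

Run:
```python
from h import *
c,s=np.cos(.21),np.sin(.21)
m=cam('wrist');p,d=get_image('wrist')
np.savez('w2.npz',p=p,d=d,K=m[0],R=m[1],t=m[2])
cv2.imwrite('pics/w2.png',p[:,:,::-1])
xn=np.array([-.621,.784,0])
tgt([579,222,180],np.array([0,0,-c])-s*xn,[.784,.621,0]);print(get_obs()['tool_pos'])
```

```text
t 5.2 shift cm [ 8.22 12.23 -2.03] rot deg [-0.  -0.  -0.1] q [ 0.33  0.17  1.98 -0.25  0.94 -0.2 ] F [ 0.9 -0.9 -2.2] w 53.3 g 63.9
[496.77681836  99.67967328 200.32331257]
```

View pics/w2.png

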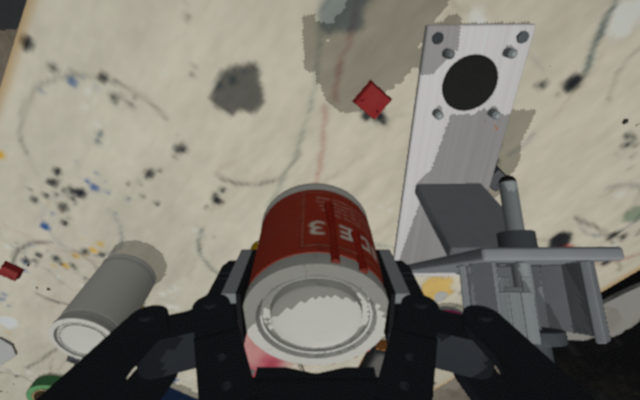

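The wrist view shows the nest disc at (470,82) with its pegs, and the held red tin with its lid at (316,315). Next I'll measure the nest and the tin's pose in the grip.

Run:
```python
from h import *
z=np.load('w2.npz');K,R,t=z['K'],z['R'],z['t'];P=cloud(z['d'],(K,R,t));img=z['p'].astype(int);g=img.sum(2)
def ray(u,v,h):
    d=R.T@np.linalg.inv(K)@[u,v,1];o=-R.T@t;return o+d*(h-o[2])/d[2]
m=np.zeros(g.shape,np.uint8);m[50:115,435:505]=g[50:115,435:505]<160
c=max(cv2.findContours(m,0,1)[0],key=cv2.contourArea);(u,v),ax,a=cv2.fitEllipse(c);print('nest',u,v,ax,ray(u,v,8),P[int(v),int(u)])
# plate edges: peg tops approx pixels
pg=[ray(*q,22)[:2] for q in[(448,52),(510,50),(495,113),(438,113)]];print('pegs(top)',np.round(pg,1),np.mean(pg,0))
L=ray(426,27,8);Rr=ray(533,24,8);print('front corners',L,Rr,np.linalg.norm(L-Rr),'yaw',np.degrees(np.arctan2(*( (L-Rr)[[0,1]]*[-1,1]))) )
# lid: pixels in lower ellipse
q=P[270:355,250:385].reshape(-1,3);q=q[(q[:,2]>120)]
o=get_obs();print('tcp',o['tool_pos'])
for it in range(4):
    cc=q.mean(0);n=np.linalg.svd(q-cc,full_matrices=False)[2][2];n*=np.sign(n[2]);r=(q-cc)@n;q=q[abs(r)<max(2.5,1.2*r.std())]
print('lid',len(q),cc,n,np.degrees(np.arccos(n[2])),(q.min(0)+q.max(0))/2,np.ptp(q,axis=0))
w,x,y,zz=o['ee_rot'];M=Ro.from_quat([x,y,zz,w]).as_matrix()
ql=(q-o['tool_pos'])@M;print('lid in tool',ql.min(0),ql.max(0),'n tool',n@M)
```

```text
nest 469.5265808105469 82.0500259399414 (46.21630859375, 58.77463912963867) [578.56634409 221.43915667   8.        ] [577.24961019 220.94644748   9.91480551]
pegs(top) [[538.5 224. ]
 [577.5 257. ]
 [611.9 216.9]
 [571.4 184.7]] [574.80822222 220.65392279]
front corners [513.99541955 227.15098927   8.        ] [582.33861244 284.43068672   8.        ] 89.17261774164044 yaw 129.9669974767651
tcp [496.77681836  99.67967328 200.32331257]
lid 10030 [493.32148878 104.59841249 235.50724798] [ 0.01695785 -0.00886309  0.99981692] 1.0963839087639378 [495.4470746  103.2531205  235.37597115] [58.91448926 58.3953698   5.57836241]
lid in tool [-26.52555302 -26.03649567 -43.0216792 ] [ 21.63088964  26.83380423 -27.64348772] n tool [-0.2250142   0.00710505 -0.97432958]
```

Emit:
{"fn": "servo_tool", "kwargs": {
  "motion": [
    [1.68, 2.37, 0, 0, 0, 0, 0.4],
    [1.68, 2.37, 0, 0, 0, 0, 0.4],
    [1.68, 2.37, 0, 0, 0, 0, 0.4],
    [1.68, 2.37, 0, 0, 0, 0, 0.4],
    [1.68, 2.37, 0, 0, 0, 0, 0.4]
  ]
}}

```text
time: 5.62
tool_pos: [581.7, 219.4, 200.2]
ee_rot: [0.094, 0.432, 0.896, -0.046]
wrist_force: [0.6, -0.0, -1.9]
width: 53.4
grip_force: 64.0
```

Emit:
{"fn": "servo_tool", "kwargs": {
  "motion": [
    [0, 0, -2, 0, 0, 0, 0.4],
    [0, 0, -2, 0, 0, 0, 0.4],
    [0, 0, -2, 0, 0, 0, 0.4],
    [0, 0, -1.5, 0, 0, 0, 0.4],
    [0, 0, 0, 0, 0, 0, 0.4]
  ]
}}

```text
time: 6.03
tool_pos: [579.0, 217.4, 121.8]
ee_rot: [0.092, 0.432, 0.896, -0.048]
wrist_force: [-0.7, -1.1, -2.0]
width: 53.2
grip_force: 64.1
```

Emit:
{"fn": "servo_tool", "kwargs": {
  "motion": [
    [0, 0, -2, 0, 0, 0, 0.4],
    [0, 0, -2, 0, 0, 0, 0.4],
    [0, 0, -1.5, 0, 0, 0, 0.4],
    [0, 0, -1, 0, 0, 0, 0.4],
    [0, 0, 0, 0, 0, 0, 0.4]
  ]
}}

```text
time: 6.45
tool_pos: [580.1, 218.2, 59.0]
ee_rot: [0.093, 0.432, 0.896, -0.047]
wrist_force: [-0.2, -0.5, -1.9]
width: 53.3
grip_force: 64.1
```

Run:
```python
from h import *
p,d=get_image('wrist');p2,_=get_image('side')
cv2.imwrite('pics/w3.png',np.hstack([p[:,100:500],cv2.resize(p2[200:400,200:400],(400,400))])[:,:,::-1])
o=get_obs();print(o['tool_pos'],o['wrist_force'])
```

```text
[581.31855232 218.99135608  60.97868639] [ 0.01765217 -0.04883232 -1.48233519]
```

View pics/w3.png

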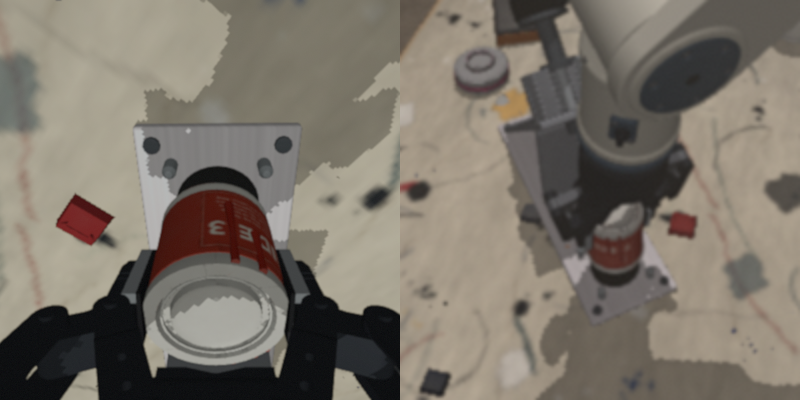

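The tin is centred between the front pegs (168 and 264, tin about 215). I'll lower it and release.

Emit:
{"fn": "servo_tool", "kwargs": {
  "motion": [
    [0, 0, -0.8, 0, 0, 0, 0.4],
    [0, 0, -0.8, 0, 0, 0, 0.4],
    [0, 0, -0.6, 0, 0, 0, 0.4],
    [0, 0, -0.3, 0, 0, 0, 0.4],
    [0, 0, 0, 0, 0, 0, 0.4]
  ]
}}

```text
time: 6.97
tool_pos: [580.2, 218.8, 34.3]
ee_rot: [0.094, 0.432, 0.896, -0.046]
wrist_force: [0.0, 0.6, -2.4]
width: 53.5
grip_force: 64.2
```

Emit:
{"fn": "servo_tool", "kwargs": {
  "motion": [
    [0, 0, -0.2, 0, 0, 0, 0.4],
    [0, 0, -0.2, 0, 0, 0, 0.4],
    [0, 0, -0.2, 0, 0, 0, 0.4],
    [0, 0, 0, 0, 0, 0, 0.4],
    [0, 0, 0, 0, 0, 0, 0.4]
  ]
}}

```text
time: 7.38
tool_pos: [581.0, 219.1, 30.0]
ee_rot: [0.094, 0.432, 0.896, -0.045]
wrist_force: [-2.8, -0.4, 5.2]
width: 53.6
grip_force: 64.6
```

Emit:
{"fn": "servo_tool", "kwargs": {
  "motion": [
    [0, 0, 0, 0, 0, 0, 0.7],
    [0, 0, 0, 0, 0, 0, 1],
    [0, 0, 0, 0, 0, 0, 1],
    [0, 0, 0, 0, 0, 0, 1],
    [0, 0, 0, 0, 0, 0, 1]
  ]
}}

```text
time: 7.8
tool_pos: [580.8, 219.1, 29.3]
ee_rot: [0.094, 0.432, 0.896, -0.046]
wrist_force: [0.2, -0.8, 0.3]
width: 85.6
grip_force: 0.0
```

Emit:
{"fn": "servo_tool", "kwargs": {
  "motion": [
    [-0.13, 0.16, 0.98, 0, 0, 0, 1],
    [-0.26, 0.32, 2, 0, 0, 0, 1],
    [-0.5, 0.6, 3.5, 0, 0, 0, 1],
    [-0.5, 0.6, 3.5, 0, 0, 0, 1],
    [-0.5, 0.6, 3.5, 0, 0, 0, 1]
  ]
}}

```text
time: 8.22
tool_pos: [561.2, 242.0, 165.9]
ee_rot: [0.094, 0.432, 0.896, -0.046]
wrist_force: [0.9, -0.5, 0.5]
width: 85.5
grip_force: 0.0
```

Emit:
{"fn": "servo_tool", "kwargs": {
  "motion": [
    [-0.5, 0.6, 3.5, 0, 0, 0, 1],
    [-0.5, 0.6, 3.5, 0, 0, 0, 1],
    [-0.5, 0.6, 3.5, 0, 0, 0, 1],
    [-0.5, 0.6, 3.5, 0, 0, 0, 1],
    [0, 0, 2, 0, 0, 0, 1]
  ]
}}

```text
time: 8.63
tool_pos: [541.7, 267.4, 329.3]
ee_rot: [0.095, 0.431, 0.896, -0.043]
wrist_force: [0.4, 1.2, 0.5]
width: 85.3
grip_force: 0.0
```

Run:
```python
from h import *
m=cam('side');p,d=get_image('side');P=cloud(d,m)
cv2.imwrite('pics/s2.png',cv2.resize(p[150:400,180:420],None,fx=2.4,fy=2.4)[:,:,::-1])
q=P[280:350,270:340].reshape(-1,3);t=q[(abs(q[:,2]-66)<5)]
print(len(t),t.min(0),t.max(0),cv2.minEnclosingCircle(t[:,:2].astype(np.float32)))
a=.7071;xn=np.array([-.621,.784,0]);dz=np.array([*(xn[:2]*a),-a]);yb=np.array([*(xn[:2]*a),a])
h=np.array([579,222,8])-170*xn+[0,0,218];print('handle',h)
tgt(h-dz*100,dz,yb);tgt(h-dz*100,dz,np.cross(dz,yb));print(get_obs()['tool_pos'])
```

```text
637 [549.09264245 144.30518589  61.01764895] [673.0719246  253.78369554  70.81188462] ((612.669677734375, 198.91761779785156), 71.740966796875)
handle [684.57  88.72 226.  ]
t 8.68 shift cm [ 18.53 -23.44  -3.56] rot deg [50.7  7.  89.2] q [ 0.57  0.23  1.6  -0.22  1.29 -0.04] F [2.  0.6 4. ] w 85.4 g 0.0
t 8.68 shift cm [ 18.53 -23.44  -3.56] rot deg [44.4 35.9  0. ] q [ 0.57  0.23  1.6  -0.22  1.29 -0.04] F [2.  0.6 4. ] w 85.4 g 0.0
[543.22946162 267.63890993 332.34780244]
```

View pics/s2.png

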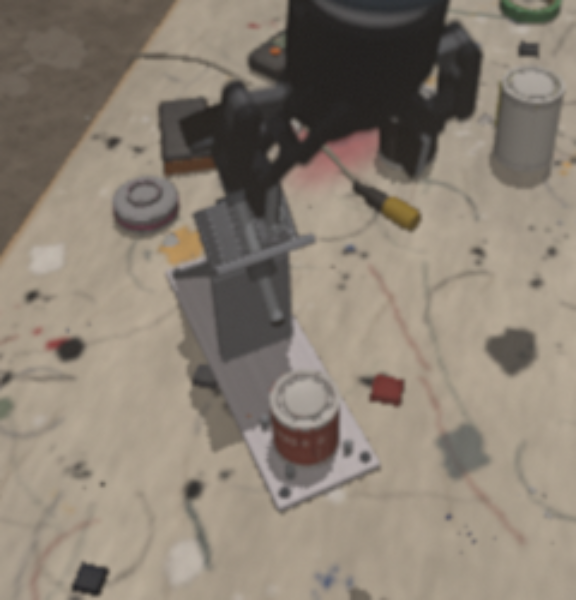

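The tin stands in the nest at crop position (305,425), between the pegs. Now I'll reorient for the handle.

Emit:
{"fn": "servo_tool", "kwargs": {
  "motion": [
    [0.97, -1.23, 0.2, 2.53, 0.35, 4.46, 1],
    [0.97, -1.23, 0.2, 2.53, 0.35, 4.46, 1],
    [0.97, -1.23, 0.2, 2.53, 0.35, 4.46, 1],
    [0.97, -1.23, 0.2, 2.53, 0.35, 4.46, 1],
    [0.97, -1.23, 0.2, 2.53, 0.35, 4.46, 1]
  ]
}}

```text
time: 9.1
tool_pos: [590.3, 204.0, 335.1]
ee_rot: [0.04, 0.255, 0.964, 0.067]
wrist_force: [-0.0, 0.7, 0.1]
width: 85.5
grip_force: 0.0
```

Emit:
{"fn": "servo_tool", "kwargs": {
  "motion": [
    [0.97, -1.23, 0, 2.53, 0.35, 4.46, 1],
    [0.97, -1.23, 0, 2.53, 0.35, 4.46, 1],
    [0.97, -1.23, 0, 2.53, 0.35, 4.46, 1],
    [0.97, -1.23, 0, 2.53, 0.35, 4.46, 1],
    [0.97, -1.23, 0, 2.53, 0.35, 4.46, 1]
  ]
}}

```text
time: 9.52
tool_pos: [638.9, 142.1, 335.0]
ee_rot: [-0.017, 0.068, 0.982, 0.174]
wrist_force: [0.2, 0.1, -0.2]
width: 85.3
grip_force: 0.0
```

Emit:
{"fn": "servo_tool", "kwargs": {
  "motion": [
    [0.97, -1.23, 0, 2.53, 0.35, 4.46, 0.5],
    [0.97, -1.23, 0, 2.53, 0.35, 4.46, 0.5],
    [0.97, -1.23, 0, 2.53, 0.35, 4.46, 0.5],
    [0.97, -1.23, 0, 2.53, 0.35, 4.46, 0.5],
    [0.97, -1.23, 0, 2.53, 0.35, 4.46, 0.5]
  ]
}}

```text
time: 9.93
tool_pos: [687.5, 80.4, 334.7]
ee_rot: [-0.072, -0.122, 0.952, 0.273]
wrist_force: [1.3, -0.3, 0.5]
width: 42.5
grip_force: 0.0
```

```bash
cat >> h.py <<'E'
a=.7071;xn=np.array([-.621,.784,0]);dz=np.array([*(xn[:2]*a),-a]);yb=np.array([*(xn[:2]*a),a])
hb=np.array([579,222,8])-170*xn+[0,0,218]
E
python3 - <<'E'
from h import *
tgt(hb-dz*120,dz,yb);print(get_obs()['tool_pos'])
E
```

```text
t 9.93 shift cm [ 4.98 -5.82 -2.38] rot deg [13.   2.1 22. ] q [-0.12  0.54  1.24  0.49  1.66 -1.98] F [ 1.3 -0.3  0.5] w 42.5 g 0.0
[687.46872211  80.41964298 334.65972226]
```

Emit:
{"fn": "servo_tool", "kwargs": {
  "motion": [
    [1, -1.16, -0.5, 2.6, 0.4, 4.4, 0.5],
    [1, -1.16, -0.5, 2.6, 0.4, 4.4, 0.5],
    [1, -1.16, -0.5, 2.6, 0.4, 4.4, 0.5],
    [1, -1.16, -0.5, 2.6, 0.4, 4.4, 0.5],
    [1, -1.16, -0.4, 2.6, 0.4, 4.4, 0.5]
  ]
}}

```text
time: 10.35
tool_pos: [737.5, 22.4, 310.0]
ee_rot: [-0.126, -0.303, 0.873, 0.361]
wrist_force: [0.4, 0.8, 0.5]
width: 42.7
grip_force: 0.0
```

Emit:
{"fn": "servo_tool", "kwargs": {
  "motion": [
    [0, 0, 0, 0, 0, 0, 0.5],
    [0, 0, 0, 0, 0, 0, 0.5],
    [0, 0, 0, 0, 0, 0, 0.5],
    [0, 0, 0, 0, 0, 0, 0.5],
    [0, 0, 0, 0, 0, 0, 0.5]
  ]
}}

```text
time: 10.77
tool_pos: [737.0, 24.0, 312.2]
ee_rot: [-0.124, -0.302, 0.874, 0.36]
wrist_force: [-0.9, -0.3, 0.1]
width: 42.7
grip_force: 0.0
```

Run:
```python
from h import *
m=cam('wrist');o=get_obs();p,d=get_image('wrist');P=cloud(d,m)
np.savez('w4.npz',p=p,d=d,K=m[0],R=m[1],t=m[2],tp=o['tool_pos'],er=o['ee_rot'])
cv2.imwrite('pics/w4.png',p[:,:,::-1])
tgt(hb-dz*120,dz,yb)
q=P.reshape(-1,3);w=q-hb;c=np.stack([w@np.cross(yb,-dz),w@yb,w@-dz],-1)  # bar frame x,y,z
g=p.reshape(-1,3).sum(1)
s=c[(abs(c[:,2]-13)<4)&(abs(c[:,0])<50)&(abs(c[:,1])<25)&(g<200)]
print(len(s),np.percentile(s,[2,50,98],axis=0).round(1));r=cv2.minAreaRect(s[:,:2].astype(np.float32));print(r)
print(q[0:0])
```

```text
t 10.82 shift cm [ 0.02 -0.18 -0.13] rot deg [0.2 0.2 0.3] q [-0.19  0.83  0.87  0.54  2.02 -2.33] F [0.3 0.4 0.3] w 42.4 g 0.0
1393 [[-20.5 -23.4   9.9]
 [ -1.3   0.5  13. ]
 [ 19.2  23.   14.4]]
((0.12313365936279297, -0.5529384613037109), (15.387680053710938, 62.15083312988281), 36.273860931396484)
[]
```

View pics/w4.png

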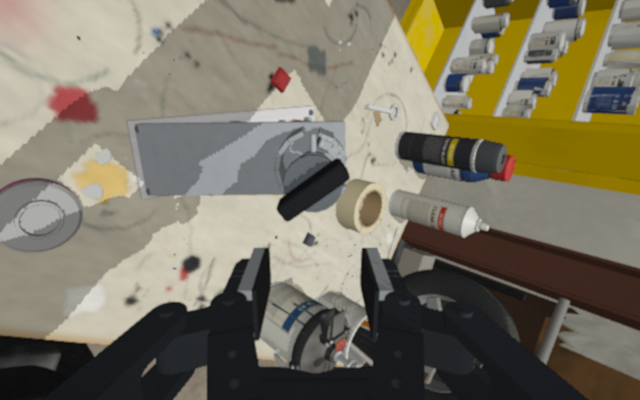

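The bar in this view runs from (280,215) to (345,165), so it is rotated about 54° clockwise from the tool's present grasp direction. Its centre matches my estimate. I'll turn the tool about its axis and advance.

Emit:
{"fn": "servo_tool", "kwargs": {
  "motion": [
    [-0.22, 0.27, -0.35, -2.95, 3.72, -4.75, 0.5],
    [-0.22, 0.27, -0.35, -2.95, 3.72, -4.75, 0.5],
    [-0.22, 0.27, -0.35, -2.95, 3.72, -4.75, 0.5],
    [-0.22, 0.27, -0.35, -2.95, 3.72, -4.75, 0.5],
    [-0.22, 0.27, -0.35, -2.95, 3.72, -4.75, 0.5]
  ]
}}

```text
time: 11.23
tool_pos: [726.0, 37.4, 293.8]
ee_rot: [-0.224, -0.034, 0.924, 0.307]
wrist_force: [-0.2, -0.2, -0.0]
width: 42.5
grip_force: 0.0
```

Emit:
{"fn": "servo_tool", "kwargs": {
  "motion": [
    [-0.22, 0.27, -0.35, -2.95, 3.72, -4.75, 0.5],
    [-0.22, 0.27, -0.35, -2.95, 3.72, -4.75, 0.5],
    [-0.22, 0.27, -0.35, -2.95, 3.72, -4.75, 0.5],
    [0, 0, 0, 0, 0, 0, 0.5],
    [0, 0, 0, 0, 0, 0, 0.5]
  ]
}}

```text
time: 11.65
tool_pos: [719.5, 45.3, 283.1]
ee_rot: [-0.274, 0.123, 0.916, 0.264]
wrist_force: [1.0, -0.6, 0.2]
width: 42.7
grip_force: 0.0
```

```bash
cat >> h.py <<'E'
hb=hb-.5*yb;xb=np.cross(yb,-dz)
def axis():  # TCP relative to bar rest centre: depth along push, lateral; force along push axis
    o=get_obs();w=o['tool_pos']-hb;print('t',round(o['time'],2),'depth',round(w@dz,1),'lat',round(w@xb,1),round(w@yb,1),'Faxis(out)',round(-o['wrist_force']@dz,1),'tq',round(o['ft_torque']@dz,2),'F',o['wrist_force'].round(1),'w',round(o['width'],1),'g',round(o['grip_force'],1),'q',o['qpos'].round(2))
E
python3 - <<'E'
from h import *
o=get_obs();m=cam('wrist');p,d=get_image('wrist');P=cloud(d,m)
q=P.reshape(-1,3);w=q-hb;c=np.stack([w@xb,w@yb,w@-dz],-1);g=p.reshape(-1,3).sum(1)
s=c[(abs(c[:,2]-13)<4)&(np.hypot(c[:,0],c[:,1])<38)&(g<200)];r=cv2.minAreaRect(s[:,:2].astype(np.float32));print(len(s),r)
y=np.cos(np.radians(-53.7))*yb-np.sin(np.radians(-53.7))*xb
tgt(hb-dz*25,dz,y);axis()
E
```

```text
1996 ((0.5356044769287109, 0.4000892639160156), (15.935235023498535, 61.8017463684082), 36.50444030761719)
t 11.7 shift cm [-2.4   2.94 -3.98] rot deg [ 0.2  0.2 -0. ] q [-0.17  0.81  0.97  0.53  1.94 -1.42] F [-0.2  0.2  0.3] w 42.6 g 0.0
t 11.7 depth -80.0 lat 0.5 1.3 Faxis(out) -0.0 tq -0.03 F [-0.2  0.2  0.3] w 42.6 g 0.0 q [-0.17  0.81  0.97  0.53  1.94 -1.42]
```

Emit:
{"fn": "servo_tool", "kwargs": {
  "motion": [
    [-0.48, 0.61, -0.78, 0, 0, 0, 0.5],
    [-0.48, 0.61, -0.78, 0, 0, 0, 0.5],
    [-0.48, 0.61, -0.78, 0, 0, 0, 0.5],
    [-0.48, 0.61, -0.78, 0, 0, 0, 0.5],
    [-0.48, 0.61, -0.78, 0, 0, 0, 0.5]
  ]
}}

```text
time: 12.12
tool_pos: [695.7, 75.7, 243.0]
ee_rot: [-0.274, 0.124, 0.916, 0.264]
wrist_force: [0.8, -0.7, 0.1]
width: 42.6
grip_force: 0.0
```

Emit:
{"fn": "servo_tool", "kwargs": {
  "motion": [
    [-0.48, 0.61, -0.78, 0, 0, 0, 0.5],
    [-0.44, 0.55, -0.71, 0, 0, 0, 0.5],
    [-0.35, 0.44, -0.57, 0, 0, 0, 0.5],
    [0, 0, 0, 0, 0, 0, 0.5],
    [0, 0, 0, 0, 0, 0, 0.5]
  ]
}}

```text
time: 12.53
tool_pos: [682.9, 91.7, 222.4]
ee_rot: [-0.275, 0.125, 0.916, 0.264]
wrist_force: [0.0, 0.3, -0.5]
width: 42.7
grip_force: 0.0
```

```bash
python3 -c "
from h import *
axis()"
```

```text
t 12.53 depth 5.0 lat 0.5 0.3 Faxis(out) -0.5 tq -0.01 F [ 0.   0.3 -0.5] w 42.7 g 0.0 q [-0.12  0.78  1.16  0.53  1.78 -1.46]
```

Close on the bar.

Emit:
{"fn": "servo_tool", "kwargs": {
  "motion": [
    [0, 0, 0, 0, 0, 0, 0],
    [0, 0, 0, 0, 0, 0, 0],
    [0, 0, 0, 0, 0, 0, 0],
    [0, 0, 0, 0, 0, 0, 0],
    [0, 0, 0, 0, 0, 0, 0]
  ]
}}

```text
time: 12.95
tool_pos: [683.7, 91.2, 223.2]
ee_rot: [-0.274, 0.125, 0.916, 0.264]
wrist_force: [2.8, -1.9, 5.0]
width: 14.5
grip_force: 62.2
```

Emit:
{"fn": "servo_tool", "kwargs": {
  "motion": [
    [-0.22, 0.28, -0.35, 0, 0, 0, 0],
    [-0.22, 0.28, -0.35, 0, 0, 0, 0],
    [-0.22, 0.28, -0.35, 0, 0, 0, 0],
    [-0.22, 0.28, -0.35, 0, 0, 0, 0],
    [0, 0, 0, 0, 0, 0, 0]
  ]
}}

```text
time: 13.37
tool_pos: [674.6, 102.5, 208.7]
ee_rot: [-0.274, 0.125, 0.916, 0.264]
wrist_force: [4.5, -4.6, 5.8]
width: 14.5
grip_force: 62.7
```

```bash
python3 -c "
from h import *
axis()"
```

```text
t 13.37 depth 24.2 lat 0.7 0.3 Faxis(out) 8.6 tq -0.01 F [ 4.5 -4.6  5.8] w 14.5 g 62.7 q [-0.11  0.77  1.2   0.54  1.75 -1.47]
```

Emit:
{"fn": "servo_tool", "kwargs": {
  "motion": [
    [-0.22, 0.28, -0.35, 0, 0, 0, 0],
    [-0.22, 0.28, -0.35, 0, 0, 0, 0],
    [-0.22, 0.28, -0.35, 0, 0, 0, 0],
    [-0.22, 0.28, -0.35, 0, 0, 0, 0],
    [0, 0, 0, 0, 0, 0, 0]
  ]
}}

```text
time: 13.78
tool_pos: [666.1, 113.2, 195.1]
ee_rot: [-0.274, 0.125, 0.916, 0.263]
wrist_force: [5.8, -7.5, 8.8]
width: 14.7
grip_force: 63.2
```

Emit:
{"fn": "servo_tool", "kwargs": {
  "motion": [
    [-0.06, 0.08, -0.1, 0, 0, 0, 0],
    [-0.06, 0.08, -0.1, 0, 0, 0, 0],
    [0, 0, 0, 0, 0, 0, 0],
    [0, 0, 0, 0, 0, 0, 0],
    [0, 0, 0, 0, 0, 0, 0]
  ]
}}

```text
time: 14.2
tool_pos: [665.3, 114.2, 193.8]
ee_rot: [-0.274, 0.125, 0.917, 0.263]
wrist_force: [4.5, -7.5, 8.4]
width: 14.5
grip_force: 63.2
```

```bash
python3 -c "
from h import *
axis()"
```

```text
t 14.2 depth 45.3 lat 0.7 0.3 Faxis(out) 12.1 tq -0.03 F [ 4.5 -7.5  8.4] w 14.5 g 63.2 q [-0.09  0.77  1.24  0.54  1.71 -1.48]
```

Emit:
{"fn": "servo_tool", "kwargs": {
  "motion": [
    [-0.06, 0.08, -0.1, 0, 0, 0, 0],
    [-0.04, 0.05, -0.07, 0, 0, 0, 0],
    [-0.04, 0.05, -0.07, 0, 0, 0, 0],
    [0, 0, 0, 0, 0, 0, 0],
    [0, 0, 0, 0, 0, 0, 0]
  ]
}}

```text
time: 14.62
tool_pos: [664.2, 115.6, 192.0]
ee_rot: [-0.273, 0.125, 0.917, 0.263]
wrist_force: [4.0, -9.9, 12.0]
width: 14.6
grip_force: 63.7
```

```bash
python3 -c "
from h import *
axis();axis()"
```

```text
t 14.62 depth 47.9 lat 0.7 0.3 Faxis(out) 15.7 tq -0.03 F [ 4.  -9.9 12. ] w 14.6 g 63.7 q [-0.09  0.77  1.25  0.54  1.7  -1.48]
t 14.62 depth 47.9 lat 0.7 0.3 Faxis(out) 15.7 tq -0.03 F [ 4.  -9.9 12. ] w 14.6 g 63.7 q [-0.09  0.77  1.25  0.54  1.7  -1.48]
```

Emit:
{"fn": "servo_tool", "kwargs": {
  "motion": [
    [0, 0, 0, -1.76, 2.22, -2.83, 0],
    [0, 0, 0, -1.76, 2.22, -2.83, 0],
    [0, 0, 0, -1.76, 2.22, -2.83, 0],
    [0, 0, 0, -1.76, 2.22, -2.83, 0],
    [0, 0, 0, -1.76, 2.22, -2.83, 0]
  ]
}}

```text
time: 15.03
tool_pos: [664.3, 115.7, 192.1]
ee_rot: [-0.316, 0.284, 0.88, 0.211]
wrist_force: [5.4, -9.9, 12.2]
width: 14.5
grip_force: 63.7
```

```bash
python3 -c "
from h import *
axis()
y=np.cos(np.radians(-53.7))*yb-np.sin(np.radians(-53.7))*xb
tgt(hb+dz*48,dz,y)"
```

```text
t 15.03 depth 47.8 lat 0.9 0.4 Faxis(out) 16.5 tq -0.11 F [ 5.4 -9.9 12.2] w 14.5 g 63.7 q [-0.09  0.77  1.24  0.54  1.7  -1.13]
t 15.03 shift cm [-0.06 -0.07 -0.04] rot deg [  9.2 -11.   14.5] q [-0.09  0.77  1.24  0.54  1.7  -1.13] F [ 5.4 -9.9 12.2] w 14.5 g 63.7
```

Emit:
{"fn": "servo_tool", "kwargs": {
  "motion": [
    [0, 0, 0, -1.76, 2.22, -2.83, 0],
    [0, 0, 0, -1.76, 2.22, -2.83, 0],
    [0, 0, 0, -1.76, 2.22, -2.83, 0],
    [0, 0, 0, -1.76, 2.22, -2.83, 0],
    [0, 0, 0, -1.76, 2.22, -2.83, 0]
  ]
}}

```text
time: 15.45
tool_pos: [664.5, 115.9, 192.1]
ee_rot: [-0.348, 0.432, 0.818, 0.153]
wrist_force: [5.9, -8.8, 11.9]
width: 14.5
grip_force: 63.7
```

Emit:
{"fn": "servo_tool", "kwargs": {
  "motion": [
    [0.06, -0.08, 0.1, 0, 0, 0, 0],
    [0.06, -0.08, 0.1, 0, 0, 0, 0],
    [0.06, -0.08, 0.1, 0, 0, 0, 0],
    [0, 0, 0, 0, 0, 0, 0],
    [0, 0, 0, 0, 0, 0, 0]
  ]
}}

```text
time: 15.87
tool_pos: [666.1, 113.8, 194.7]
ee_rot: [-0.348, 0.431, 0.818, 0.153]
wrist_force: [5.1, -6.6, 7.9]
width: 14.7
grip_force: 63.2
```

```bash
python3 -c "
from h import *
axis()
y=np.cos(np.radians(-53.7))*yb-np.sin(np.radians(-53.7))*xb
tgt(hb+dz*48,dz,y)"
```

```text
t 15.87 depth 44.2 lat 1.0 0.4 Faxis(out) 11.5 tq -0.04 F [ 5.1 -6.6  7.9] w 14.7 g 63.2 q [-0.09  0.77  1.24  0.54  1.71 -0.78]
t 15.87 shift cm [-0.24  0.13 -0.3 ] rot deg [ 17.9 -22.1  28.5] q [-0.09  0.77  1.24  0.54  1.71 -0.78] F [ 5.1 -6.6  7.9] w 14.7 g 63.2
```

Emit:
{"fn": "servo_tool", "kwargs": {
  "motion": [
    [0.03, -0.04, 0.05, 0, 0, 0, 0],
    [0.03, -0.04, 0.05, 0, 0, 0, 0],
    [0.03, -0.04, 0.05, 0, 0, 0, 0],
    [0, 0, 0, 0, 0, 0, 0],
    [0, 0, 0, 0, 0, 0, 0]
  ]
}}

```text
time: 16.28
tool_pos: [666.4, 113.3, 195.3]
ee_rot: [-0.349, 0.431, 0.818, 0.153]
wrist_force: [4.3, -3.3, 6.8]
width: 14.5
grip_force: 62.5
```

```bash
python3 -c "
from h import *
axis()"
```

```text
t 16.28 depth 43.3 lat 1.0 0.4 Faxis(out) 8.5 tq -0.03 F [ 4.3 -3.3  6.8] w 14.5 g 62.5 q [-0.09  0.77  1.23  0.54  1.71 -0.78]
```

Emit:
{"fn": "servo_tool", "kwargs": {
  "motion": [
    [0.06, -0.08, 0.1, 0, 0, 0, 0],
    [0.06, -0.08, 0.1, 0, 0, 0, 0],
    [0, 0, 0, -0.88, 1.11, -1.41, 0],
    [0, 0, 0, -0.88, 1.11, -1.41, 0],
    [0, 0, 0, 0, 0, 0, 0]
  ]
}}

```text
time: 16.7
tool_pos: [667.5, 112.1, 197.1]
ee_rot: [-0.355, 0.46, 0.802, 0.14]
wrist_force: [5.2, -2.7, 6.4]
width: 14.5
grip_force: 62.6
```

Emit:
{"fn": "servo_tool", "kwargs": {
  "motion": [
    [0, 0, 0, -0.44, 0.55, -0.71, 0],
    [0, 0, 0, -0.44, 0.55, -0.71, 0],
    [0, 0, 0, -0.44, 0.55, -0.71, 0],
    [0, 0, 0, 0, 0, 0, 0],
    [0, 0, 0, 0, 0, 0, 0]
  ]
}}

```text
time: 17.12
tool_pos: [667.9, 111.5, 197.6]
ee_rot: [-0.357, 0.48, 0.79, 0.132]
wrist_force: [5.9, -4.3, 8.3]
width: 14.5
grip_force: 63.0
```

```bash
python3 -c "
from h import *
axis()"
```

```text
t 17.12 depth 40.0 lat 1.1 0.4 Faxis(out) 10.8 tq -0.07 F [ 5.9 -4.3  8.3] w 14.5 g 63.0 q [-0.1   0.77  1.23  0.54  1.72 -0.66]
```

Emit:
{"fn": "servo_tool", "kwargs": {
  "motion": [
    [0.06, -0.08, 0.1, 0, 0, 0, 0],
    [0.06, -0.08, 0.1, 0, 0, 0, 0],
    [0, 0, 0, 0, 0, 0, 0],
    [0, 0, 0, 0, 0, 0, 0],
    [0, 0, 0, 0, 0, 0, 0]
  ]
}}

```text
time: 17.53
tool_pos: [668.9, 110.2, 199.3]
ee_rot: [-0.358, 0.48, 0.79, 0.132]
wrist_force: [6.2, -3.1, 6.2]
width: 14.7
grip_force: 62.8
```

Emit:
{"fn": "servo_tool", "kwargs": {
  "motion": [
    [0.04, -0.05, 0.07, 0, 0, 0, 0],
    [0.04, -0.05, 0.07, 0, 0, 0, 0],
    [0, 0, 0, 0, 0, 0, 0],
    [0, 0, 0, 0, 0, 0, 0],
    [0, 0, 0, 0, 0, 0, 0]
  ]
}}

```text
time: 17.95
tool_pos: [668.9, 109.9, 199.6]
ee_rot: [-0.358, 0.48, 0.79, 0.131]
wrist_force: [3.7, 2.9, 0.2]
width: 14.4
grip_force: 61.7
```

```bash
python3 -c "
from h import *
axis()"
```

```text
t 17.95 depth 37.3 lat 0.9 0.4 Faxis(out) 0.1 tq -0.07 F [3.7 2.9 0.2] w 14.4 g 61.7 q [-0.1   0.78  1.22  0.54  1.73 -0.65]
```

The plunger has risen to about 34 mm and stops there, with the notch now carrying the spring load. Release and retract.

Emit:
{"fn": "servo_tool", "kwargs": {
  "motion": [
    [0, 0, 0, 0, 0, 0, 0.3],
    [0, 0, 0, 0, 0, 0, 0.5],
    [0, 0, 0, 0, 0, 0, 0.5],
    [0, 0, 0, 0, 0, 0, 0.5],
    [0, 0, 0, 0, 0, 0, 0.5]
  ]
}}

```text
time: 18.37
tool_pos: [668.5, 109.4, 199.8]
ee_rot: [-0.359, 0.48, 0.79, 0.131]
wrist_force: [0.7, -0.3, -0.9]
width: 42.9
grip_force: 0.0
```

Emit:
{"fn": "servo_tool", "kwargs": {
  "motion": [
    [0.22, -0.28, 0.35, 0, 0, 0, 0.5],
    [0.44, -0.55, 0.71, 0, 0, 0, 0.5],
    [0.88, -1.11, 1.41, 0, 0, 0, 0.5],
    [0.88, -1.11, 1.41, 0, 0, 0, 0.5],
    [0.88, -1.11, 1.41, 0, 0, 0, 0.5]
  ]
}}

```text
time: 18.78
tool_pos: [702.4, 66.9, 254.3]
ee_rot: [-0.358, 0.48, 0.79, 0.131]
wrist_force: [-0.2, 0.1, 0.3]
width: 42.8
grip_force: 0.0
```

Emit:
{"fn": "servo_tool", "kwargs": {
  "motion": [
    [0.88, -1.11, 1.41, 0, 0, 0, 0.5],
    [0.88, -1.11, 1.41, 0, 0, 0, 0.5],
    [0.44, -0.55, 0.71, 0, 0, 0, 0.5],
    [0, 0, 0, 0, 0, 0, 0.5],
    [0, 0, 0, 0, 0, 0, 0.5]
  ]
}}

```text
time: 19.2
tool_pos: [724.2, 39.5, 288.6]
ee_rot: [-0.358, 0.48, 0.79, 0.131]
wrist_force: [-1.7, 0.1, -0.4]
width: 42.6
grip_force: 0.0
```

Run:
```python
from h import *
axis();m=cam('wrist');p,d=get_image('wrist');P=cloud(d,m)
q=P.reshape(-1,3);w=q-hb;c=np.stack([w@xb,w@yb,w@-dz],-1);g=p.reshape(-1,3).sum(1)
for z0 in (13,-21,-27):
    s=c[(abs(c[:,2]-z0)<3)&(np.hypot(c[:,0],c[:,1])<38)&(g<200)];print(z0,len(s), cv2.minAreaRect(s[:,:2].astype(np.float32)) if len(s)>9 else '',s[:,2].mean() if len(s) else '')
p2,_=get_image('side');cv2.imwrite('pics/s3.png',cv2.resize(p2[170:400,180:420],None,fx=2.4,fy=2.4)[:,:,::-1])
```

```text
t 19.2 depth -88.9 lat 0.5 0.1 Faxis(out) -1.1 tq 0.0 F [-1.7  0.1 -0.4] w 42.6 g 0.0 q [-0.17  0.82  0.95  0.53  1.96 -0.59]
13 0  
-21 1470 ((0.8826436996459961, -0.0215911865234375), (62.47636795043945, 15.349668502807617), 79.80101776123047) -20.482699491659634
-27 34 ((6.676428318023682, 29.71416473388672), (2.1289329528808594, 14.745400428771973), 75.5265121459961) -26.95298590345161
```

View pics/s3.png

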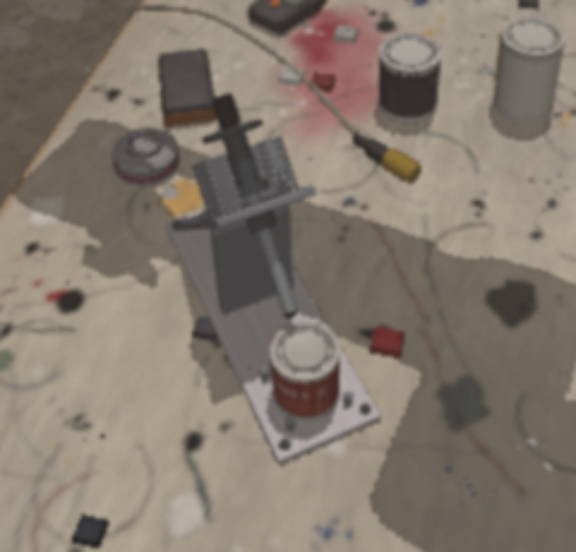

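The bar is 34 mm in and turned 0.81 rad, and it stays there by itself. The tin stands upright at (305,370), with the rod over its rim. Handing in.

```bash
python3 -c "
from workcell import job_done
print(job_done())"
```

```text
the job is handed in; nothing more can be done
None
```

The smallest tin stands upright in the nest, the plunger holds by itself in its notch (about 34 mm in, turned 0.81 rad), the larger tins were left alone, and the job was handed in at about 19 s; no verdict was returned.

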